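Hold a bayonet test plug at its half-turn test position

ROBOT

A 6-joint arm with a two-finger parallel gripper is mounted at the origin on the work surface. World frame = base frame: x ahead of the robot, y to its left, z up, the work surface at z = 0. Lengths are in mm, angles in rad, forces in N, time in s.
With the tool pointing down it reaches from about 350 to 775 mm from the base axis. Payload 7.3 kg.
Tool frame: the origin (TCP) lies at the very end of the fingers, on their centre line; the grasp point (between the pads) lies 19 mm behind it; x points along the fingers, z is the direction in which the jaws open and shut, and the axes are right-handed (so a half turn about x gives the same grasp; the last joint's range is limited). The gripper opens to 92 mm and grips with 3 to 60 N. Pads are 19 mm wide; open, the fingers measure 130 mm over their backs; the gripper's body (75 mm by 190 mm) begins 47 mm behind the grasp point.
Start: joints at [-0.146, 0.342, 1.524, -0, 1.275, -0.146], TCP at [525.019, 0.019, 226.741] pointing down, gripper open.
Joint ranges: [-2.53, 2.53], [-0.77, 2.02], [0.04, 2.7], [-1, 4.14], [0.28, 2.66], [-3.11, 3.11]. Speed limits (rad/s): [2.57, 2.57, 3.14, 3.14, 3.14, 3.14].

INTERFACE

Orientations are given as [roll, pitch, yaw] about the fixed x, y, z axes, in that order (R = Rz(yaw) Ry(pitch) Rx(roll)).
In Python, from plant import * gives the robot as it stands.
- The arm moves only by the tool carry_out, never from a script. Its argument "rows" is a list of rows, each a list of 4 numbers: the shift along the world's x, y, z in mm, then the turn about the world's z in degrees. In form: [[x, y, z, twist], ...]. A call has 1 to 20 rows; each row is the pose to reach, as a shift and turn from the pose measured when the call began; what a row does not reach only later rows make up. A row lasts 1/12 s, in which the tool goes at most 41.7 mm and 7.16 degrees, less where a joint would pass 70% of its speed; a pose out of reach is approached as far as the arm can. A call with a gripper value outside its range is refused whole. "hand" is the finger opening in mm, from 0 to 91.8, set as the call begins (left out, the last holds). The fingers move at their own pace and stop on an object; the grip force is fixed at half the most. Time passes only in rows, so rows that repeat a pose let the fingers close. It gives the time, the measured TCP pose, the force and the opening at its end, in the units of the state.
- get_obs(): the state, without advancing time (a new reading comes with each control period).
- capture(name): name is "scene" or "side" or "wrist"; returns the picture (400x640x3 uint8, red, green, blue); there is no depth.
- camera_info(name): a dict with "camera_matrix" (3x3 intrinsics, pixels), "pose" (4x4, takes a point from camera to world coordinates); the wrist camera has in their place "mount" (4x4, takes a point from camera to tool coordinates, whose origin is the TCP and whose axes are the tool frame's). Camera axes: x right, y down, z forward; pixel columns grow to the right and rows downward; lengths in mm; the calibration is good to about 2 mm. The wrist camera is an equidistant fisheye: a pixel r from the principal point sees the ray r / f radians off the axis. A picture is of the moment at which its call begins: read the wrist's pose just before it. camera_info takes no time and is no camera call.
- close_job(): hands the job in, once; it reports no verdict.
The state is a dict: "time": time; "joint_positions": joint angles; "dq": joint speeds; "tau": joint torques, N m; "tool_pos": TCP position; "tcp_rot": TCP orientation; "contact_force": force on the tool from outside, world axes, zero at the start; "moment": the same for the moment, N m; "grip_width": finger opening in mm.
Only numpy, scipy, OpenCV 4.12 (cv2) and the standard library are available. Lean on these libraries where they do the work, as an engineer would, in place of code of your own. Each camera call takes 0.05 s, during which the arm holds its last target. There are 200 camera calls.

TASK

Pull the tall test plug up out of its blue holder cup, put it upright into the bayonet socket, lugs through the slots, until fully home, then turn it clockwise (from above) to the green half-turn mark, short of the red mark where the lock clicks. The socket springs back: finish still gripping the plug and holding it there. Leave the tubs and the loose connector housing alone.

Things in the scene. Friction and masses are not known exactly. Their poses are not given: they have to be found in the camera images.
- plug: Loose upright test plug, about 160 g, 130 mm tall, alike after a half turn. Origin: underside centre; z up. Grey nose 36 mm diameter, 30 mm tall (4 mm chamfer at the foot); round shaft 30 mm diameter up to 80 mm; yellow flat paddle grip from 80 to 130 mm, 36 mm wide along x, 16 mm thick along y, black line on top along x. Grip it across the 16 mm.
- plug_grip (a point): Centre of the plug's paddle, on its axis, 108 mm above its underside (22 mm below its top); axes as plug.
- plug_lugs (a point): Centre of the steel bar through the plug's nose, 4 mm above its underside; axes as plug. The bar's ends are the two lugs, along x (the way the paddle is wide): 50 mm tip to tip, 8 mm wide, from 1 to 7 mm above the underside.
- holder: Fixed blue round cup in which the plug stands. Origin: underside centre, on the table. Outer diameter 66 mm (foot 84 mm), inner 58 mm, rim 75 mm and inner floor 6 mm above the table; the plug's paddle rises above the rim.
- socket: Fixed black round bayonet socket, 110 mm diameter, 30 mm tall. Origin: underside centre, on the table; z up, x along its two entry slots (white marks on top in line with them). The bore's floor is 12 mm above the table: there the plug's underside rests when fully home. Alike after a half turn.
- socket_mouth (a point): Centre of the socket's top face, 30 mm above the table; axes as socket. Aluminium lip in the bore: underside 22 mm, top 28 mm above the table, round opening 40 mm diameter, plus slots along +x and -x, 13 mm wide, out to 27 mm radius.
- green_mark (a point): Middle of one of two green bands on the socket's top (the other is opposite), 43 mm from its axis, 50 degrees clockwise from a slot, seen from above; the band spans +-10 degrees. The plug is at half-turn when its paddle's width points at the green bands.
- red_mark (a point): One of two red marks on the socket's top, 43 mm from its axis, 100 degrees clockwise from a slot: the plug is locked there. A sprung ball snaps over a lug on the way, first felt at about 67 degrees, over with a click at about 80.
- ring (a joint): Angle (rad) of the orange spring ring in the bore, clockwise from above positive, 0 at rest, 1.7 at most. The lugs turn it after about 0.11 rad of free play: ring = plug angle - 0.11. Green mark: 0.76; the lock clicks past 1.3. If let go, it springs back to 0 (0.05 N m at 0, 0.17 N m at 0.8).
- tub_yellow: Bystander: loose clear open tub 100 x 130 x 50 mm tall with yellow pins, origin at the centre of its underside. Leave it.
- tub_blue: Bystander: loose clear open tub 100 x 130 x 50 mm tall with blue pins, origin at the centre of its underside. Leave it.
- housing: Bystander: loose black connector housing 36 x 48 x 22 mm tall, origin at the centre of its underside. Leave it.
Mind the look-alikes: they are no part of the job. Of the things that look like the plug, the middle-sized one is meant.

How it is judged (in metres and radians):
On the way, in this order (a step that is already met when the one before it is completed fails the run):
1. the plug is gripped and lifted clear of the holder cup's rim (z of plug in the frame of holder above 0.077 m and contact force between the fingers and plug above 1.5 N), for 0.1 s.
2. the gripped plug is fully home in the socket, not yet turned (z of plug in the frame of socket below 0.0165 m and horizontal distance between plug and socket below 0.005 m and angle between plug's own z axis and vertical below 0.12 rad and contact force between the fingers and plug above 1.5 N and value of joint ring below 0.25 rad), for 0.1 s.
At the end, for the whole second after the job is handed in: The plug is home in the socket (within 4.5 mm of its floor, 5 mm of its centre, 0.12 rad of upright), gripped with over 1.5 N and held still with the ring between 0.5 and 1.0 rad; the ring never passed 1.3 rad and no bystander moved over 25 mm or tipped (z of plug in the frame of socket below 0.0165 m and horizontal distance between plug and socket below 0.005 m and angle between plug's own z axis and vertical below 0.12 rad and contact force between the fingers and plug above 1.5 N and value of joint ring between 0.5 and 1 rad and velocity of joint ring between -0.1 and 0.1 rad/s and linear speed of plug below 0.03 m/s); the arm keeps its last pose, push and grip.
It fails at once if the plug is turned so far that the lock clicks (spring ring beyond 1.3 rad) (value of joint ring above 1.3 rad).
It fails at once if the yellow tub is pushed more than 25 mm away or tipped (distance of tub_yellow from where it was at the start of the episode above 0.025 m or angle between tub_yellow's own z axis and vertical above 0.35 rad).
It fails at once if the blue tub is pushed more than 25 mm away or tipped (distance of tub_blue from where it was at the start of the episode above 0.025 m or angle between tub_blue's own z axis and vertical above 0.35 rad).
It fails at once if the connector housing is pushed more than 25 mm away or tipped (distance of housing from where it was at the start of the episode above 0.025 m or angle between housing's own z axis and vertical above 0.35 rad).
It also fails if it takes over 48 s, if anything falls off the work surface, if the arm or the gripper's body presses on something with over 40 N, if the wrist force passes 120 N, or if a joint passes its speed limit or range.

## Working session

There is one attempt and no reset: what is moved stays moved. The work goes in short steps, Python scripts to look and compute and a tool call to move; the robot and the scene stay as the last step left them, time stands still between calls to the robot, and variables do not carry over. Pictures are saved under pics/ and viewed, about 8 in all and at most 12, crops included, and the job is handed in when it is done.

Besides the shell and the picture viewer there is one more tool, called after ">>>" as name(argument=value, ...) on one line, values as JSON. carry_out: Moves the arm, as the interface text tells. Its arguments: {"type":"object","properties":{"rows":{"type":"array"},"hand":{"type":"number"}},"required":["rows"]}

```bash
mkdir -p pics
python3 - <<'E'
from plant import *
import cv2,numpy as np
np.set_printoptions(precision=4,suppress=True)
print(get_obs())
for n in("scene","side","wrist"):
    cv2.imwrite(f"pics/{n}0.png",capture(n)[:,:,::-1]); print(n,camera_info(n))
E
```

```text
{'time': 0.0, 'joint_positions': array([-0.146 ,  0.3427,  1.525 , -0.    ,  1.2754, -0.146 ]), 'dq': array([ 0.0003,  0.0007,  0.0009,  0.0014, -0.0005,  0.0001]), 'tau': array([  0.0008, -43.1246, -24.422 ,   0.0718,   0.0559,  -0.0001]), 'tool_pos': array([524.6058,   0.0825, 226.0507]), 'tcp_rot': array([3.007 , 1.5693, 3.007 ]), 'contact_force': array([ 0.7173, -0.2028,  0.4157]), 'moment': array([-0.001 ,  0.0133, -0.0219]), 'grip_width': 91.47871359298811}
scene {'camera_matrix': array([[518.3072,   0.    , 321.0403],
       [  0.    , 518.3072, 205.7287],
       [  0.    ,   0.    ,   1.    ]]), 'pose': array([[  -0.8453,    0.3177,   -0.4295, 1119.6973],
       [   0.5341,    0.4895,   -0.6892,  808.3492],
       [  -0.0087,   -0.812 ,   -0.5835,  773.4713],
       [   0.    ,    0.    ,    0.    ,    1.    ]])}
side {'camera_matrix': array([[370.9971,   0.    , 324.6274],
       [  0.    , 370.9971, 201.8868],
       [  0.    ,   0.    ,   1.    ]]), 'pose': array([[   0.9659,   -0.1889,    0.1772,  450.7455],
       [  -0.2587,   -0.7378,    0.6234, -533.9868],
       [   0.0129,   -0.648 ,   -0.7615,  763.4166],
       [   0.    ,    0.    ,    0.    ,    1.    ]])}
wrist {'camera_matrix': array([[309.7069,   0.    , 317.1977],
       [  0.    , 309.7069, 201.3795],
       [  0.    ,   0.    ,   1.    ]]), 'mount': array([[   0.0002,   -0.2685,    0.9633, -158.0062],
       [   0.0015,   -0.9633,   -0.2685,   71.6174],
       [   1.    ,    0.0015,    0.0002,   -0.024 ],
       [   0.    ,    0.    ,    0.    ,    1.    ]])}
```

View pics/scene0.png

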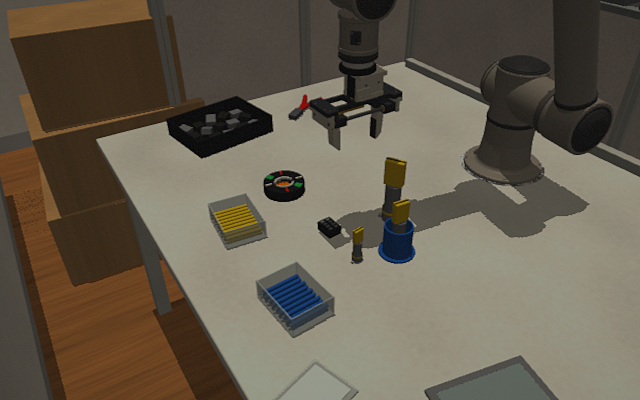

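View pics/side0.png

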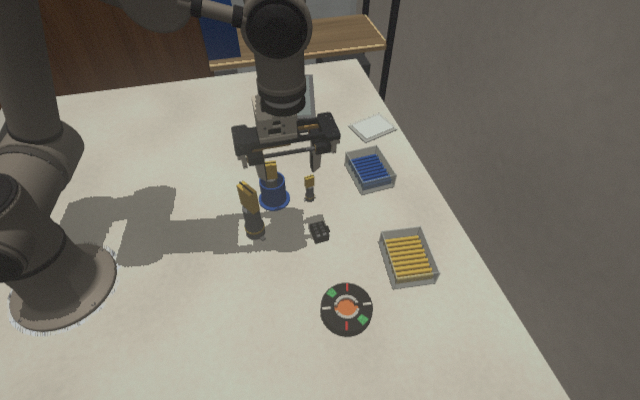

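View pics/wrist0.png

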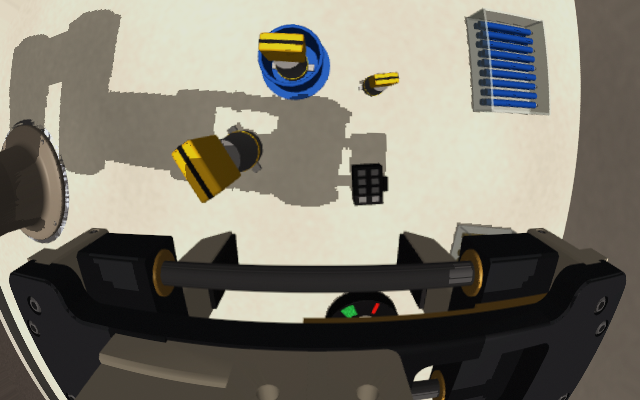

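Look-alikes for the plug: the large one (scene 395,185; side 250,210; wrist 215,165), the one in the blue cup (scene 400,215; side 270,175; wrist 290,50), and the small one (scene 357,245; side 309,187; wrist 380,82). The middle-sized one is the plug in the blue cup. I'll check it in close crops.

```bash
cat > h.py <<'E'
from plant import *
import cv2,numpy as np
from scipy.spatial.transform import Rotation as Ro
np.set_printoptions(precision=2,suppress=True)
def ray(n,uv,obs=None):
    c=camera_info(n);K=c["camera_matrix"];d=np.array([(uv[0]-K[0,2])/K[0,0],(uv[1]-K[1,2])/K[1,1],1.])
    if n=="wrist":
        r=np.hypot(d[0],d[1]);d=np.array([d[0]/r*np.sin(r),d[1]/r*np.sin(r),np.cos(r)])
        T=np.eye(4);T[:3,:3]=Ro.from_euler('xyz',obs["tcp_rot"]).as_matrix();T[:3,3]=obs["tool_pos"];P=T@c["mount"]
    else:P=c["pose"]
    return P[:3,3],P[:3,:3]@d
def pt(n,uv,z,obs=None):
    o,d=ray(n,uv,obs);return (o+d*(z-o[2])/d[2])[:2]
def crop(img,x,y,w,h,s):
    return cv2.resize(img[y:y+h,x:x+w],None,fx=s,fy=s,interpolation=cv2.INTER_CUBIC)
E
python3 - <<'E'
from h import *
I={n:cv2.imread(f"pics/{n}0.png") for n in("scene","side","wrist")}
a=crop(I["wrist"],160,10,250,200,1.6)   # 400x320
b=crop(I["side"],310,275,80,64,5)       # 400x320
c=crop(I["side"],230,150,100,70,4)     # 400x280
d=crop(I["scene"],250,150,80,56,5)     # 400x280
cv2.imwrite("pics/m1.png",np.vstack([np.hstack([a,b]),np.hstack([c,d])]))
E
```

```text
(no output)
```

View pics/m1.png

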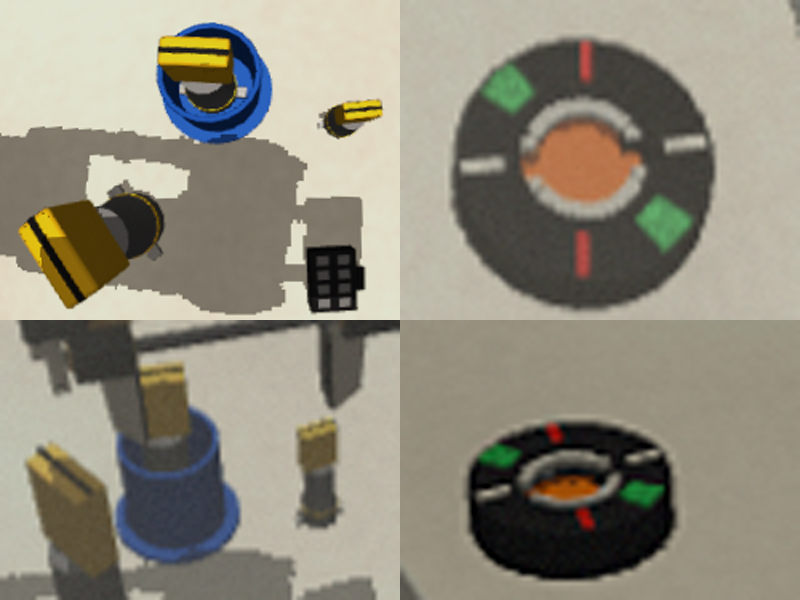

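The montage confirms the choice: the plug in the blue cup is the middle size, larger than the one at wrist (380,82) and smaller than the one at (215,165). Its paddle-top line runs wrist (260,40)–(304,42). The socket's white marks are at side (326.4,308.2) and (367,303.8).

Run:
```python
from h import *
o=get_obs(); W=lambda u,v,z:pt("wrist",(160+u/1.6,10+v/1.6),z,o)
a,b=W(160,48,136),W(231,52,136);print("line ends",a,b,(a+b)/2,np.degrees(np.arctan2(*(b-a)[::-1])),np.linalg.norm(b-a))
C=lambda u,v,z:pt("side",(230+u/4,150+(v-320)/4),z)
print("side top",C(163,371,136))
print("foot cup side",C(178,510,3), "wrist lug/nose",W(209,97,10))
print("big base",W(130,225,5),"small",W(342,122,3),"housing",W(332,278,22))
for u,v,h in [(22,235,0),(70,305,0)]: print("big top if z=180",W(u,v,180))
S=lambda u,v:pt("side",(310+(u-400)/5,275+v/5),30)
Q=lambda u,v:pt("scene",(250+(u-400)/5,150+(v-320)/5),30)
for n,F,w in(("side",S,[(482,166),(685,144),(586,62),(583,254)]),("scene",Q,[(493,493),(643,457),(555,433),(586,519)])):
    p=[F(*x) for x in w];print(n,(p[0]+p[1])/2,(p[2]+p[3])/2,np.linalg.norm(p[1]-p[0]),np.degrees(np.arctan2(*(p[1]-p[0])[::-1])),np.degrees(np.arctan2(*(p[3]-p[2])[::-1])))
R=Ro.from_euler('xyz',o["tcp_rot"]).as_matrix();print("jaw z",R[:,2],"cam dir",R[:,1])
```

```text
line ends [478.72 136.36] [514.32 132.84] [496.52 134.6 ] -5.647695550904741 35.76851377854484
side top [502.04 132.96]
foot cup side [499.94 137.37] wrist lug/nose [492.7  128.78]
big base [429.43  31.78] small [593.4  111.62] housing [585.21  -7.03]
big top if z=180 [422.32  47.55]
big top if z=180 [443.36  15.19]
side [ 592.25 -222.01] [ 592.53 -221.92] 86.22025038868212 -8.137593289921174 -108.06589778685071
scene [ 595.23 -217.9 ] [ 594.67 -217.41] 84.21812770349715 171.3752141988509 71.95395636023024
jaw z [ 1.  0. -0.] cam dir [-0.  1.  0.]
```

>>> carry_out(hand=80, rows=[[-2,11,0,7],[-4,22,0,14],[-7,34,0,21],[-9,45,0,28],[-11,56,0,35],[-13,67,0,42],[-16,78,0,49],[-18,90,0,56],[-20,101,0,63],[-22,112,0,70],[-25,123,0,77],[-27,134,-5,84],[-27,134,-15,84.4],[-27,134,-25,84.4],[-27,134,-30,84.4],[-27,134,-30,84.4],[-27,134,-30,84.4]])

```text
time: 1.57
tool_pos: [497.6, 133.4, 195.6]
tcp_rot: [2.407, 1.569, -2.406]
contact_force: [-0.0, 0.2, -0.7]
grip_width: 80.2
```

Run:
```python
from h import *
o=get_obs();print(o)
cv2.imwrite("pics/w1.png",capture("wrist")[:,:,::-1])
```

```text
{'time': 1.5667, 'joint_positions': array([ 0.11,  0.35,  1.6 , -0.  ,  1.19, -1.36]), 'dq': array([ 0.  , -0.01, -0.02,  0.  ,  0.  , -0.01]), 'tau': array([  0.1 , -42.01, -22.86,  -0.02,   0.07,   0.02]), 'tool_pos': array([497.61, 133.43, 195.65]), 'tcp_rot': array([ 2.41,  1.57, -2.41]), 'contact_force': array([-0.04,  0.16, -0.66]), 'moment': array([ 0.06, -0.04, -0.02]), 'grip_width': 80.19580188330477}
```

View pics/w1.png

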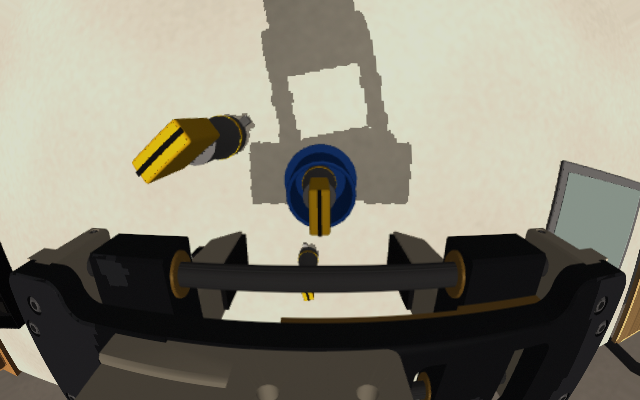

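The wrist view shows the paddle's black line running from (319.5,181) to (319.5,234), with the jaws on either side of it. The large decoy is off to the left (foot 238,135; top 160,152), and the small one lies under the bar at (308,270).

Run:
```python
from h import *
o=get_obs();im=cv2.imread("pics/w1.png")
m=(im[170:240,308:332].max(2)<70).astype(np.uint8)
# black line columns per row
for v in range(182,234,6):
    r=im[v,305:336].astype(int);yel=np.where((r[:,2]>120)&(r[:,0]<80))[0]+305
    print(v,yel.min() if len(yel) else None,yel.max() if len(yel) else None,np.where(r.max(1)<60)[0]+305)
W=lambda u,v,z:pt("wrist",(u,v),z,o)
a,b=W(319.5,180,136),W(319.5,235,136);print(a,b,(a+b)/2,np.degrees(np.arctan2(*(b-a)[::-1])),np.linalg.norm(b-a))
print("big top z=180",W(148,184-4,180),W(178,120,180),W(190,125,180),"base",W(235,135,5))
R=Ro.from_euler('xyz',o["tcp_rot"]).as_matrix();print(np.degrees(np.arctan2(R[1,2],R[0,2])))
```

```text
182 None None [305 306 307 308 309 329 330 331 332 333 334 335]
188 None None [305 306 307 332 333 334 335]
194 310 328 [305 306 307 318 319 320 331 333 334 335]
200 310 328 [305 306 307 308 318 319 320 331 332 333 334 335]
206 310 328 [305 306 307 308 318 319 320 331 332 333 334 335]
212 311 328 [305 306 307 308 318 319 320 330 331 332 333 334 335]
218 311 328 [305 306 307 308 318 319 320 330 331 332 333 334 335]
224 311 328 [318 319 320 330]
230 311 329 [318 319 320 321]
[470.77 137.32] [512.92 133.26] [491.85 135.29] -5.508624681167501 42.34565997866654
big top z=180 [449.72  29.36] [416.19  57.82] [420.51  65.34] base [434.77  44.19]
84.288293703178
```

>>> carry_out(rows=[[1,1.3,-12,0],[1,1.3,-24,0],[1,1.3,-36,0],[1,1.3,-48,0],[1,1.3,-56,0],[1,1.3,-60,0],[1,1.3,-60,0],[1,1.3,-60,0]])

```text
time: 2.28
tool_pos: [499.3, 134.8, 136.6]
tcp_rot: [-2.9, 1.57, -1.429]
contact_force: [-0.2, -0.2, -0.1]
grip_width: 80.4
```

Run:
```python
from h import *
a=crop(capture("side")[:,:,::-1],180,80,180,160,3)
cv2.imwrite("pics/s2.png",a)
```

```text
(no output)
```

View pics/s2.png

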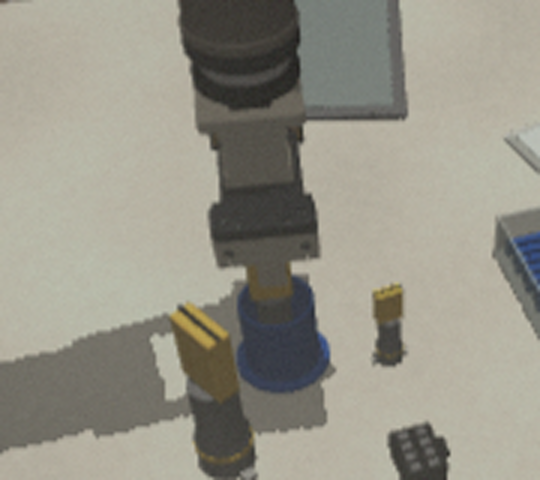

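The side view shows the jaws centred over the yellow paddle (crop 268,285) and the large decoy clear in front at (205,350). I'll descend and grip.

>>> carry_out(rows=[[0,0,-8,0],[0,0,-16,0],[0,0,-24,0],[0,0,-32,0],[0,0,-38,0],[0,0,-38,0],[0,0,-38,0]])

```text
time: 2.92
tool_pos: [499.1, 134.8, 98.3]
tcp_rot: [2.865, 1.569, -1.948]
contact_force: [-0.7, -1.2, 0.5]
grip_width: 80.0
```

>>> carry_out(hand=0, rows=[[0,0,0,0],[0,0,0,0],[0,0,0,0],[0,0,0,0],[0,0,0,0],[0,0,0,0],[0,0,0,0],[0,0,0,0],[0,0,0,0],[0,0,0,0],[0,0,0,0],[0,0,0,0]])

```text
time: 3.92
tool_pos: [499.1, 134.8, 98.2]
tcp_rot: [2.818, 1.569, -1.994]
contact_force: [-0.4, -0.1, 0.9]
grip_width: 15.7
```

>>> carry_out(rows=[[0,0,8,0],[0,0,20,0],[0,0,35,0],[0,0,50,0],[0,0,65,0],[0,0,80,0],[0,0,95,0],[0,0,105,0],[0,0,110,0],[0,0,110,0],[0,0,110,0]])

```text
time: 4.83
tool_pos: [498.8, 134.8, 207.9]
tcp_rot: [2.51, 1.569, -2.303]
contact_force: [0.2, -0.3, -0.1]
grip_width: 15.9
```

>>> carry_out(rows=[[2,-10,0,0],[8,-30,0,0],[15,-55,0,0],[22,-80,0,0],[29,-105,0,0],[36,-130,0,0],[43,-155,0,0],[50,-180,0,0],[57,-205,0,0],[64,-230,0,0],[71,-255,0,-1],[78,-280,0,-2],[85,-305,0,-2.6],[91,-330,0,-2.6],[95,-348,0,-2.6],[97,-354,0,-2.6],[97,-355,0,-2.6],[97,-355,0,-2.6],[97,-355,0,-2.6]])

```text
time: 6.42
tool_pos: [595.5, -219.1, 207.6]
tcp_rot: [1.897, 1.569, -2.96]
contact_force: [-0.2, 0.1, -1.8]
grip_width: 15.8
```

Run:
```python
from h import *
o=get_obs();print(o)
R=Ro.from_euler('xyz',o["tcp_rot"]).as_matrix();print(np.degrees(np.arctan2(R[1,2],R[0,2])))
w=capture("wrist")[:,:,::-1];cv2.imwrite("pics/w3.png",w)
s=capture("side")[:,:,::-1];c=capture("scene")[:,:,::-1]
cv2.imwrite("pics/s3.png",s);cv2.imwrite("pics/c3.png",c)
a=crop(w,200,60,240,180,2.5)[:, :400*2] 
m=np.hstack([crop(s,270,200,130,140,3)[:420],crop(c,220,90,130,140,3)])
cv2.imwrite("pics/w3c.png",a);cv2.imwrite("pics/m3.png",m)
```

```text
{'time': 6.4167, 'joint_positions': array([-0.47,  0.56,  1.22, -0.  ,  1.36, -1.9 ]), 'dq': array([ 0.01, -0.01, -0.  , -0.  , -0.  , -0.  ]), 'tau': array([ -0.78, -55.1 , -25.73,  -0.12,   0.05,  -0.01]), 'tool_pos': array([ 595.53, -219.14,  207.6 ]), 'tcp_rot': array([ 1.9 ,  1.57, -2.96]), 'contact_force': array([-0.17,  0.07, -1.78]), 'moment': array([ 0.13, -0.04,  0.01]), 'grip_width': 15.810190474267165}
81.7139367861279
```

View pics/w3c.png

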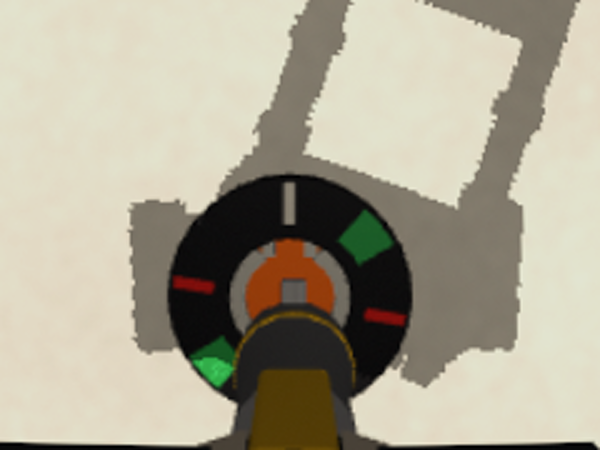

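View pics/m3.png

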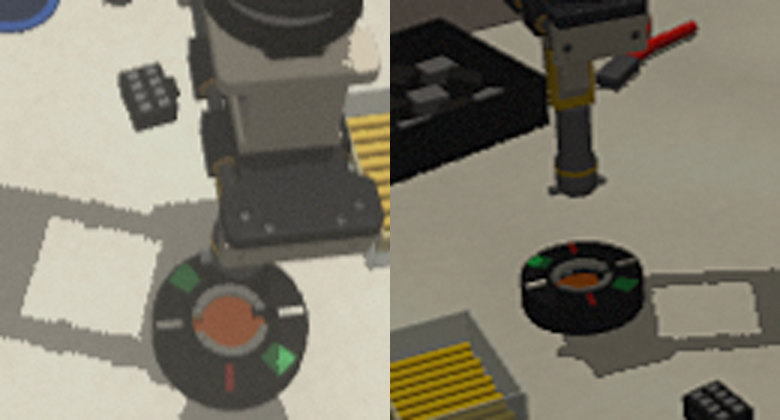

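The wrist crop shows the socket centred below. The white mark is at (289,203), the red marks at (194,285) and (385,317), and the plug's near lug face at (293,291), in line with the slot. The other two views show the plug upright above the socket.

Run:
```python
from h import *
o=get_obs(); W=lambda u,v,z:pt("wrist",(200+u/2.5,60+v/2.5),z,o)
w,r1,r2=W(289,203,30),W(194,285,30),W(385,317,30)
g1=W(367,237,30)
c=(r1+r2)/2;ang=lambda d:np.degrees(np.arctan2(d[1],d[0]))
print("w",w,"c",c,"d reds",np.linalg.norm(r1-r2),"slot ang",ang(w-c),"red axis+100-180",ang(r2-r1)+100, "dist w",np.linalg.norm(w-c))
l=W(293,291,119.4);print("lug face",l)
yaw=np.radians(-8.3);print("plug axis",l+25*np.array([np.cos(yaw),np.sin(yaw)]))
print("far ring edges",W(232,340,119+20),)
# scene: lug tips / nose bottom ; side white marks
Q=lambda u,v,z:pt("scene",(220+(u-390)/3,90+v/3),z)
print("scene lugs",Q(552,191,119.4),Q(603,181,119.4)); ms=(Q(552,191,119.4)+Q(603,181,119.4))/2
print("mid",ms, "slot",(Q(538,284,30)+Q(628,258,30))/2 if 0 else (Q(536,284,30)+Q(628,258,30))/2,"reds",(Q(572,248,30)+Q(591,299,30))/2)
```

```text
w [ 549.63 -214.93] c [ 592.59 -220.75] d reds 86.2566981622919 slot ang 172.29406842918786 red axis+100-180 172.1306007572821 dist w 43.35506637917142
lug face [ 571.47 -216.15]
plug axis [ 596.21 -219.76]
far ring edges [ 580.08 -236.06]
scene lugs [ 617.68 -218.6 ] [ 573.45 -209.87]
mid [ 595.57 -214.24] slot [ 592.66 -220.18] reds [ 595.2  -217.92]
```

>>> carry_out(rows=[[-1,-1,-12,0.4],[-2,-1,-24,0.4],[-2,-1,-36,0.4],[-2,-1,-48,0.4],[-2,-1,-58,0.4],[-2,-1,-66,0.4],[-2,-1,-70,0.4],[-2,-1,-70,0.4],[-2,-1,-70,0.4]])

```text
time: 7.32
tool_pos: [594.0, -220.0, 138.4]
tcp_rot: [2.777, 1.569, -2.072]
contact_force: [-0.7, -0.6, -1.5]
grip_width: 15.8
```

Run:
```python
from h import *
o=get_obs();print(o["tool_pos"],o["contact_force"])
w=capture("wrist")[:,:,::-1];cv2.imwrite("pics/w4.png",w)
s=capture("side")[:,:,::-1];c=capture("scene")[:,:,::-1]
cv2.imwrite("pics/s4.png",s);cv2.imwrite("pics/c4.png",c)
a=crop(w,260,110,110,125,4)
m=np.hstack([a,crop(c,250,130,72,100,5)])
cv2.imwrite("pics/m4.png",m);print(m.shape)
```

```text
[ 594.05 -220.04  138.43] [-0.72 -0.61 -1.53]
(500, 800, 3)
```

View pics/m4.png

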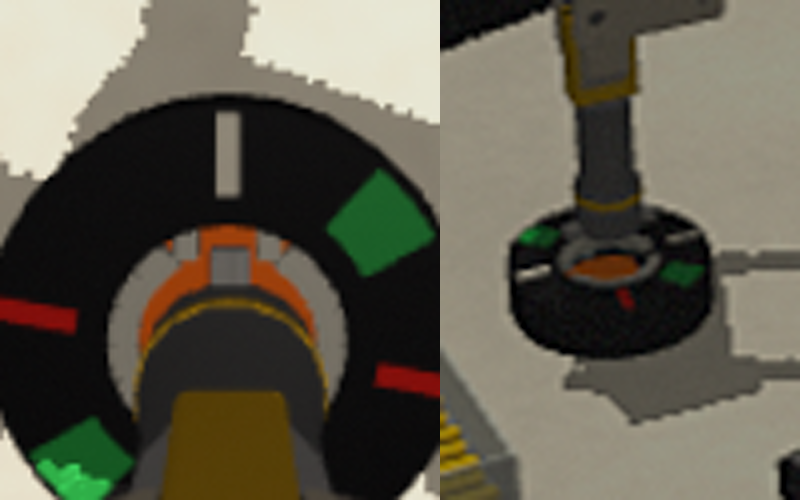

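Run:
```python
from h import *
o=get_obs(); W=lambda u,v,z:pt("wrist",(260+u/4,110+v/4),z,o)
R=Ro.from_euler('xyz',o["tcp_rot"]).as_matrix();y=np.arctan2(R[1,2],R[0,2])-np.pi/2;print("plug yaw",np.degrees(y))
ax=np.array([np.cos(y),np.sin(y)]);n=np.array([-ax[1],ax[0]])
C=[]
wi,wo=W(228,197,30),W(228,112,30)
print("white",wi,wo)
r1=W(76,321,30);r2=W(376,376,30);print("red inner ends",r1,r2,np.linalg.norm(r1-r2),"centre",(r1+r2)/2)
c=(r1+r2)/2
print("slot ang",np.degrees(np.arctan2(*((wi+wo)/2-c)[::-1])))
slot=(W(198,250,28)+W(258,250,28))/2
lug=(W(211,267,52.5)+W(249,267,52.5))/2;tip=W(230,253,53)
print("slot",slot,"lug",lug,"width",np.linalg.norm(W(211,267,52.5)-W(249,267,52.5)),np.linalg.norm(W(198,250,28)-W(258,250,28)))
print("lug lateral offset from centre line",(lug-c)@n,"slot lateral",(slot-c)@n,"tip along",(tip-c)@ax)
print("axis est",tip+25*ax,"need",c-tip-25*ax)
```

```text
plug yaw -7.85157906740821
white [ 558.74 -216.27] [ 540.4  -213.77]
red inner ends [ 581.56 -253.56] [ 603.22 -188.71] 68.36655526240911 centre [ 592.39 -221.14]
slot ang 171.87490254563136
slot [ 570.69 -217.91] lug [ 569.82 -217.31] width 7.629948564594385 13.217283622415327
lug lateral offset from centre line 0.7021311431637418 slot lateral 0.22871687986644318 tip along -25.827666375547402
axis est [ 591.67 -220.33] need [ 0.72 -0.8 ]
```

>>> carry_out(rows=[[0.7,-0.7,-2,-0.2],[0.7,-0.7,-6,-0.2],[0.7,-0.7,-10,-0.2],[0.7,-0.7,-14,-0.2],[0.7,-0.7,-17,-0.2],[0.7,-0.7,-20,-0.2],[0.7,-0.7,-23,-0.2],[0.7,-0.7,-25,-0.2],[0.7,-0.7,-25,-0.2]])

```text
time: 8.22
tool_pos: [594.7, -220.9, 113.3]
tcp_rot: [2.846, 1.569, -2.007]
contact_force: [0.3, -0.6, -1.8]
grip_width: 16.1
```

>>> carry_out(rows=[[0,0,-2,0],[0,0,-4,0],[0,0,-6,0],[0,0,-8,0],[0,0,-9,0],[0,0,-9.5,0],[0,0,-9.5,0],[0,0,-9.5,0]])

```text
time: 8.88
tool_pos: [594.6, -220.8, 104.3]
tcp_rot: [2.943, 1.569, -1.91]
contact_force: [-2.4, 0.9, 4.5]
grip_width: 16.1
```

Touching the floor at the expected height (TCP 104.3 puts the underside at about 12 mm). The plug is home, so I'll turn it while compensating for the 2.4 mm grip offset.

>>> carry_out(rows=[[0,0,-0.7,0],[0,0,-0.7,0],[0,-0.1,-0.7,-3],[-0.1,-0.2,-0.7,-6],[-0.1,-0.3,-0.7,-9],[-0.1,-0.5,-0.7,-12],[-0.2,-0.6,-0.7,-15],[-0.2,-0.7,-0.7,-18],[-0.3,-0.8,-0.7,-21],[-0.3,-0.9,-0.7,-24],[-0.4,-1.0,-0.7,-26],[-0.4,-1.0,-0.7,-26],[-0.4,-1.0,-0.7,-26]])

```text
time: 9.97
tool_pos: [594.4, -222.3, 104.3]
tcp_rot: [-2.653, 1.569, -1.676]
contact_force: [-2.8, -0.2, 5.2]
grip_width: 16.1
```

Run:
```python
from h import *
o=get_obs();print(o["tool_pos"],o["contact_force"],o["moment"],o["grip_width"])
R=Ro.from_euler('xyz',o["tcp_rot"]).as_matrix();print(np.degrees(np.arctan2(R[1,2],R[0,2]))-90)
```

```text
[ 594.43 -222.35  104.26] [-2.77 -0.19  5.24] [-0.1   0.41  0.06] 16.10416521140556
-34.04315880375504
```

>>> carry_out(rows=[[-0.1,-0.1,-0.5,-3],[-0.2,-0.2,-0.5,-6],[-0.3,-0.3,-0.5,-9],[-0.4,-0.4,-0.5,-12],[-0.5,-0.4,-0.5,-15],[-0.6,-0.5,-0.5,-18],[-0.6,-0.6,-0.5,-21],[-0.7,-0.7,-0.5,-23],[-0.7,-0.7,-0.5,-24],[-0.7,-0.7,-0.5,-24],[-0.7,-0.7,-0.5,-24],[-0.7,-0.7,-0.5,-24]])

```text
time: 10.97
tool_pos: [593.5, -223.4, 104.3]
tcp_rot: [-2.604, 1.568, -2.045]
contact_force: [-2.9, 0.1, 5.4]
grip_width: 15.9
```

Run:
```python
from h import *
o=get_obs();print(o["tool_pos"],o["contact_force"],o["moment"],o["grip_width"])
R=Ro.from_euler('xyz',o["tcp_rot"]).as_matrix();print(np.degrees(np.arctan2(R[1,2],R[0,2]))-90)
w=capture("wrist")[:,:,::-1];c=capture("scene")[:,:,::-1];s=capture("side")[:,:,::-1]
m=np.hstack([crop(w,260,110,110,125,3.2),crop(c,250,130,72,100,4),crop(s,305,260,40*2-15,100,1)[:0].reshape(0,65,3)if 0 else crop(c,250,130,1,100,4)])
cv2.imwrite("pics/m5.png",m)
```

```text
[ 593.5  -223.39  104.26] [-2.92  0.07  5.44] [-0.03  0.68  0.15] 15.912781532708847
-58.009952632367494
```

View pics/m5.png

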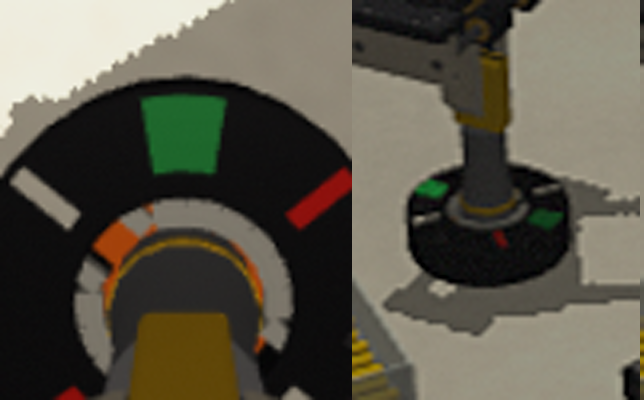

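The paddle points at the green band (crop 183,135), the lugs are hidden under the lip, and the collar sits down in the bore. The moment of 0.15 N m matches the spring near the green mark. I'm handing it in.

```bash
python3 -c "
from plant import *
print(close_job())"
```

```text
the job is handed in; nothing more can be done
None
```

I lifted the middle-sized plug out of the blue cup, lowered it into the bayonet socket until it touched the floor, and turned it 50° clockwise to the green mark. I handed the job in at about 11 s with the plug still gripped and lightly pressed down; no verdict was reported.

**Last checks:**
- **Turn:** the paddle points at the green band. The paddle angle is -58° against a slot at about -8°, so the ring should be near 0.76 rad. The moment of 0.15 N m fits the spring there.
- **Seating:** the TCP was at 104.3 mm, which puts the plug's underside at about 12 mm, and the upward contact force was about 5 N.
- **Grip:** the opening was 15.9 mm on the 16 mm paddle. I gripped it about 2.4 mm off its axis and allowed for that during the turn.

**Disagreements:** the side, scene and wrist cameras differed by 2–4 mm on the socket centre. I used the close wrist view, and the plug went in without catching. I did not re-measure the tubs or the housing at the end. No unexpected contact force showed in the readings after each move.

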